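Phone out of the time-out tub and into the charging rack

ROBOT

A 7-joint arm with a two-finger parallel gripper is mounted at the origin on the work surface. World frame = base frame: x ahead of the robot, y to its left, z up, the work surface at z = 0. Lengths are in m, angles in rad, forces in N, time in s.
With the tool pointing down it reaches from about 0.35 to 0.9 m from the base axis. Payload 8.1 kg.
Tool frame: the origin (TCP) lies where the fingers leave the gripper's body, on its centre line; the fingertips stand robot.tips_ahead ahead of it and the grasp point (between the pads) lies 54 mm ahead of it (robot.tips_ahead is the distance from the TCP to the fingertips, in m); z points along the fingers, x is the direction in which the jaws open and shut, and the axes are right-handed (so a half turn about z gives the same grasp; the last joint's range is limited). The gripper opens to 85 mm and grips with 20 to 120 N. Pads are 22 mm wide; open, the fingers measure 114 mm over their backs; the gripper's body (76 mm by 85 mm) begins 54 mm behind the grasp point. The pads swing forward as they close: fully open they stand 13 mm farther back than shut.
Start: joints at [1.192, 0.434, 0.025, 1.573, -0.012, 1.134, -0.075], TCP at [0.17, -0.601, 0.304] pointing down, gripper open.
Joint ranges: [-2.62, 2.62], [-0.44, 2.09], [-1.27, 1.32], [0.08, 2.57], [-1.32, 4.46], [0.12, 2], [-2.74, 2.74]. Speed limits (rad/s): [2.22, 2.22, 3.01, 3.01, 3.14, 3.14, 3.14].

INTERFACE

Orientations are given as [roll, pitch, yaw] about the fixed x, y, z axes, in that order (R = Rz(yaw) Ry(pitch) Rx(roll)).
In Python, from cell import robot, vision gives the robot as it stands. The module is installed in compiled form; this text tells all that it offers.
- The arm moves only by the tool servo_tool, never from a script. Its argument "targets" is a list that holds one entry, the list of rows, each a list of 7 numbers: the shift along the tool's x, y, z in m, then the turn, a rotation vector about the tool's x, y, z in rad, then the finger opening in m, from 0 to 0.0854. A call has 1 to 20 rows; each row is the pose to reach, as a shift and turn from the pose commanded when the call began, along the tool's axes at that moment; what a row does not reach only later rows make up. A row lasts 1/8 s, in which the tool goes at most 62.5 mm and 10.7 degrees, less where a joint would pass 70% of its speed; a pose out of reach is approached as far as the arm can. A call with a gripper value outside its range is refused whole. The fingers move at their own pace and stop on an object; "grip_force" is the grip in N (left out, the last holds). Time passes only in rows, so rows that repeat a pose let the fingers close. It gives the time, the measured TCP pose, the force and the opening at its end, in the units of the state.
- robot.state(): the state, without advancing time (a new reading comes with each control period).
- vision.camera(name): name is "side" or "top"; returns a dict with "image" (480x640x3 uint8, red, green, blue), "depth" (480x640 float32, m along the optical axis (not along the pixel's ray), 0 where there is no reading), "fx", "fy", "cx", "cy" (pixels), "R" (3x3) and "t" (3): a world point X has camera coordinates R X + t. Camera axes: x right, y down, z forward; pixel columns grow to the right and rows downward; lengths in m; the calibration is good to about 2 mm. A picture is of the moment at which its call begins.
- robot.job_done(): hands the job in, once; it reports no verdict.
The state is a dict: "t": time; "qpos": joint angles; "joint_vel": joint speeds; "joint_efforts": joint torques, N m; "position": TCP position; "tcp_rot": TCP orientation; "force": force on the tool from outside, world axes, zero at the start; "moment": the same for the moment, N m; "finger_gap": finger opening in m.
Only numpy, scipy, OpenCV 4.12 (cv2) and the standard library are available. Lean on these libraries where they do the work, as an engineer would, in place of code of your own. Each camera call takes 0.05 s, during which the arm holds its last target. There are 200 camera calls.

TASK

Study time is over: take the loose pink lid off the white tub and set it down gently, flat and tab up, in the middle of the grey mat. Then lift the yellow phone out of the tub and stand it upright on its long edge, centred in the free slot of the charging rack (the one with the green strip), lowering it gently to the slot's floor before letting go. Leave the power bank, compact, mouse and cup where they are.

Things in the scene. Friction and masses are not known exactly. Their poses are not given: they have to be found in the camera images.
- tub: White open-topped tub, fixed: outside 178 (x) x 138 (y) x 91 mm high, walls 4 mm. Origin: centre of underside, z up. Inside, a cream sloping rest holds the phone on its long edge, leaning 16 degrees towards the tub's -y side; the rest's back plate reaches half-way up, so the phone's upper 30 mm are clear on both faces. Phone's top edge: 7 mm below the rim, near the middle of the width.
- lid: Loose pink lid on the tub's rim: plate 184 (x) x 144 (y) x 4 mm, under it a plug ring 166 x 126 mm outside, 8 mm deep, 2 mm play in the rim. Origin: centre of the plug ring's lower edge; plate top at z = 12 mm; z up out of the lid, x along its long side. White upright tab near its -x (near) end. Origin 83 mm above the desk on the tub, 3 mm when lying on the mat.
- lid_tab (a point): Point on top of the lid's white grip tab (centre). The tab is 10 mm thick along the lid's x, 44 mm wide along its y and stands 28 mm above the plate; it is centred 76 mm from the lid's middle towards -x. Pinch it across its thickness from above.
- mat: Thin grey fabric mat fixed on the desk, 230 (x) x 190 (y) x 3 mm. Origin: centre of its underside.
- phone: Phone in a yellow case with a black screen, 144 (x, long side) x 9 (y, thickness) x 72 mm (z). Origin: middle of its lower long edge face; z points up along the phone's plane to its upper long edge, y is the normal of its screen. At the start it is inside the closed tub, leaning on the rest.
- phone_center (a point): Centre of the phone, 36 mm above its origin along its z.
- rack: Charging rack, fixed: white base plate 160 (x) x 150 (y) x 8 mm with three slots running along x, at y = -46, 0 and +46 mm. Each is a 13 mm gap between two grey walls 100 mm long, 4 mm thick, rising 24 mm above the base plate, open at both ends. Origin: centre of the underside. Two slots are taken.
- dock: The free slot, marked by a bright green strip (150 x 11 mm) on its floor; it may be any of the three. Origin: centre of the slot's floor, 8 mm above the desk; x runs along the slot, y across it, z up.
- powerbank: Black power bank, 100 x 11 x 42 mm, standing on edge in a slot of the rack. Origin: centre of its underside. Leave alone.
- compact: Lilac make-up compact with a brass seam, 85 x 10 x 40 mm, standing on edge in a slot of the rack. Origin: centre of its underside. Leave alone.
- mouse: Black computer mouse, 105 x 60 x 31 mm, on the desk beyond the mat. Origin: centre of its underside. Leave alone.
- cup: White mug, 76 mm across, 90 mm high, on the desk beyond the mat. Origin: centre of its underside. Leave alone.
Things that resemble listed ones, but are neither listed nor needed, are in the scene too. What is meant by the lid is not black or blue, and is the smaller of those in its own colour.

How it is judged:
By the outcome, as a careful person would: the job done as asked, in the order asked, and still so for the second after the job is handed in, with the robot touching nothing.
It also fails if it takes over 61 s, if anything falls off the work surface, if the arm or the gripper's body presses on something with over 40 N, if the wrist force passes 120 N, or if a joint passes its speed limit or range.

## Working session

There is one attempt and no reset: what is moved stays moved. The work goes in short steps, Python scripts to look and compute and a tool call to move; the robot and the scene stay as the last step left them, time stands still between calls to the robot, and variables do not carry over. Pictures are saved under pics/ and viewed, and the job is handed in when it is done.

Besides the shell and the picture viewer there is one more tool, called after "Emit:" by a JSON object that holds its "api" and its "payload", one argument or row to a line. servo_tool: Moves the arm, as the interface text tells. Its arguments: {"type":"object","properties":{"targets":{"type":"array","items":{"type":"array","items":{"type":"array","items":{"type":"number"}}}},"grip_force":{"type":"number"}},"required":["targets"]}

```bash
mkdir -p pics
cat > h.py <<'E'
from cell import robot, vision
import numpy as np, cv2
def cam(n,tag=None):
    c=vision.camera(n); np.savez('%s.npz'%n,**c)
    if tag: cv2.imwrite('pics/%s.png'%tag,c['image'][:,:,::-1])
    return c
def load(n): return dict(np.load('%s.npz'%n))
def crop(c,tag,u0,v0,u1,v1,s):
    cv2.imwrite('pics/%s.png'%tag,cv2.resize(c['image'][v0:v1,u0:u1,::-1],None,fx=s,fy=s,interpolation=cv2.INTER_CUBIC))
def onz(c,u,v,z):
    d=c['R'].T@np.array([(u-c['cx'])/c['fx'],(v-c['cy'])/c['fy'],1]); o=-c['R'].T@c['t']
    return o+d*(z-o[2])/d[2]
def pt(c,u,v):
    d=c['depth'][int(v),int(u)]
    return c['R'].T@(d*np.array([(u-c['cx'])/c['fx'],(v-c['cy'])/c['fy'],1])-c['t'])
def cloud(c):
    v,u=np.mgrid[:480,:640]; d=c['depth']
    P=np.stack([(u-c['cx'])/c['fx']*d,(v-c['cy'])/c['fy']*d,d],-1)
    return (P-c['t'])@c['R']
def proj(c,X):
    p=c['R']@np.array(X)+c['t']; return c['fx']*p[0]/p[2]+c['cx'],c['fy']*p[1]/p[2]+c['cy']
E
python3 - <<'E'
from h import *
cam('top','top0');cam('side','side0')
s=robot.state(); print(s, robot.tips_ahead)
for n in('top','side'):
    c=load(n);print(n,c['fx'],c['R'].round(3).tolist(),(-c['R'].T@c['t']).round(3))
E
```

```text
{'t': 0.1, 'qpos': array([ 1.19240515,  0.43516601,  0.02498348,  1.57398802, -0.01160018,
        1.13398418, -0.07507147]), 'joint_vel': array([-0.00012579, -0.00218646,  0.00153407, -0.00269906, -0.00099502,
       -0.00025746, -0.00092574]), 'joint_efforts': array([ 3.57407582e-03, -6.71752310e+01,  1.02844689e+00, -3.16903174e+01,
        1.58334378e-02,  7.24389000e-03, -5.92504853e-05]), 'position': array([ 0.17005518, -0.60106977,  0.30320358]), 'tcp_rot': array([ 3.14146060e+00,  1.39429371e-03, -1.29505498e+00]), 'force': array([ 0.07330896, -0.21456177,  0.68322058]), 'moment': array([ 0.0248531 , -0.00999977, -0.02696461]), 'finger_gap': 0.08535984943342774} 0.0726
top 500.51179556614386 [[-0.001, -1.0, -0.001], [-0.993, 0.001, -0.116], [0.116, 0.001, -0.993]] [ 0.389 -0.107  1.175]
side 440.48688565442677 [[-0.917, -0.398, -0.001], [-0.254, 0.588, -0.768], [0.306, -0.704, -0.64]] [0.174 0.659 0.797]
```

View pics/top0.png

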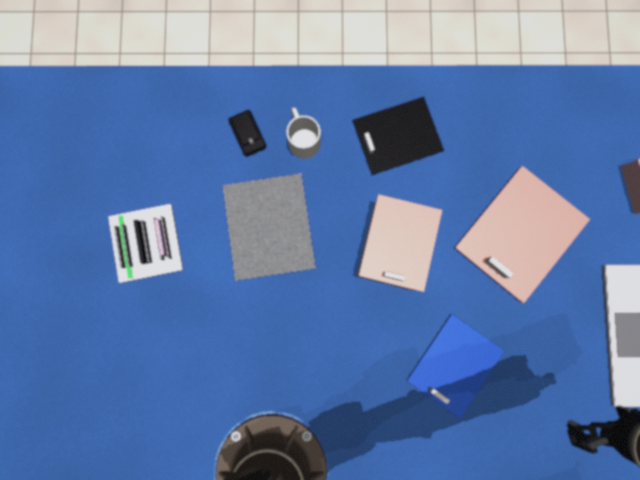

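View pics/side0.png

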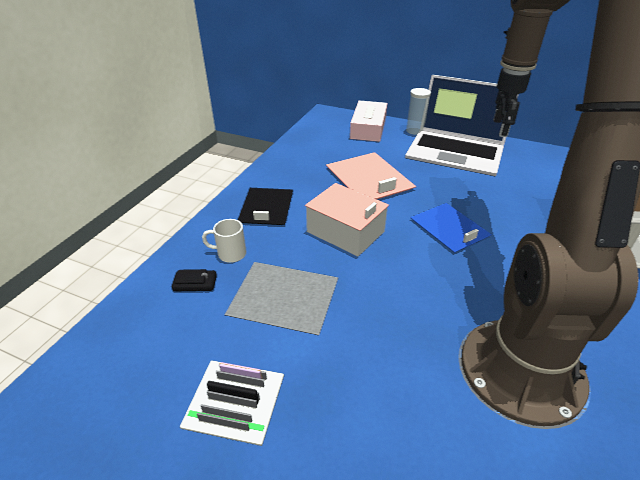

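Lid candidates in the top view are the pink one on the tub (400,243), the larger pink one (523,234), the blue one (455,365) and the black one (398,135). I choose the smaller pink one at (400,243), on the white tub. Next I check it in close crops and measure.

Run:
```python
from h import *
c=load('top'); a=cv2.resize(c['image'][185:305,345:455,::-1],None,fx=4,fy=4,interpolation=cv2.INTER_CUBIC)
b=cv2.resize(c['image'][195:290,100:190,::-1],None,fx=4,fy=4,interpolation=cv2.INTER_CUBIC)
H=max(a.shape[0],b.shape[0]); pad=lambda i:cv2.copyMakeBorder(i,0,H-i.shape[0],0,0,cv2.BORDER_CONSTANT)
cv2.imwrite('pics/c0.png',np.hstack([pad(a),pad(b)][:2])[:, :800])
P=cloud(c); im=c['image'].astype(int); hsv=cv2.cvtColor(c['image'],cv2.COLOR_RGB2HSV)
def rect(m,tag):
    n,l,st,ce=cv2.connectedComponentsWithStats(m.astype(np.uint8))
    i=1+np.argmax(st[1:,4]); pts=P[l==i]; r=cv2.minAreaRect((pts[:,:2]*1000).astype(np.float32))
    print(tag,st[i],'ctr',np.round(r[0],1),'size',np.round(r[1],1),'ang',round(r[2],1),'z',np.median(pts[:,2]).round(4))
Z=P[...,2]; v,u=np.mgrid[:480,:640]; box=lambda u0,v0,u1,v1:(u>=u0)&(u<u1)&(v>=v0)&(v<v1)
rect(box(345,185,455,305)&(Z>.085)&(Z<.105),'lid')
rect(box(345,185,455,305)&(Z>.11),'tab')
rect(box(215,165,325,290)&(hsv[...,1]<60),'mat')
rect(box(100,195,190,290)&(hsv[...,1]<60),'rack')
rect(box(100,195,190,290)&(hsv[...,1]>120)&(abs(hsv[...,0].astype(int)-60)<15)&(Z<.02),'green')
rect(box(100,195,190,290)&(Z>.04),'tallest')
for q in [(379,195),(442,210),(424,292),(358,277)]: print(q,onz(c,*q,.095).round(4))
for q in [(223,186),(301,174),(315,268),(236,280)]: print(q,onz(c,*q,.003).round(4))
for q in [(109,214),(171,205),(182,270),(119,282)]: print(q,onz(c,*q,.008).round(4))
for q in [(122,217),(130,276)]: print(q,onz(c,*q,.008).round(4))
```

```text
lid [ 359  195   83   97 5467] ctr [ 500.6 -283. ] size [144.6 184.5] ang 75.9 z 0.0944
tab [383 272  22   9 108] ctr [ 426.9 -264. ] size [43.8 10.3] ang 75.4 z 0.1223
mat [ 223  174   92  106 7594] ctr [518.6   8.4] size [292.5 188.8] ang 8.9 z 0.0025
rack [ 109  204   74   79 4130] ctr [500.4 141.4] size [510.9 191.5] ang 86.4 z 0.0092
green [127 267   4  10  25] ctr [442.5 335.1] size [22.7  6.1] ang 16.5 z 0.0086
tallest [133 220  13  43 255] ctr [509.9 302.6] size [99.  12.6] ang 11.6 z 0.0486
(379, 195) [ 0.6052 -0.2386  0.095 ]
(442, 210) [ 0.5717 -0.3757  0.095 ]
(424, 292) [ 0.3937 -0.3319  0.095 ]
(358, 277) [ 0.4259 -0.1908  0.095 ]
(223, 186) [0.6459 0.1219 0.003 ]
(301, 174) [ 0.6749 -0.064   0.003 ]
(315, 268) [ 0.4502 -0.0975  0.003 ]
(236, 280) [0.4224 0.0868 0.003 ]
(109, 214) [0.5778 0.3885 0.008 ]
(171, 205) [0.5992 0.2429 0.008 ]
(182, 270) [0.4456 0.2122 0.008 ]
(119, 282) [0.4179 0.3577 0.008 ]
(122, 217) [0.5706 0.3575 0.008 ]
(130, 276) [0.4318 0.3327 0.008 ]
```

View pics/c0.png

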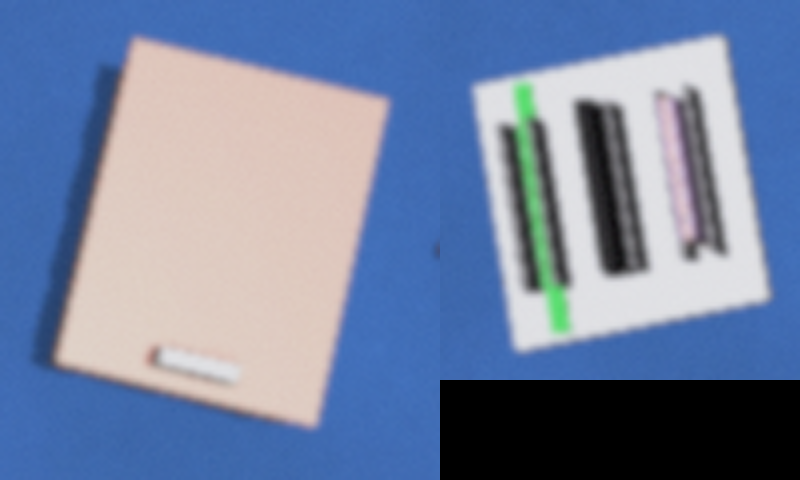

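Confirmed: the smaller pink lid is on the white tub, with its tab at crop (195,365). The green strip marks the +y slot of the rack. Next is a helper that gives the relative move in tool axes.

```bash
cat >> h.py <<'E'
from scipy.spatial.transform import Rotation as Ro
def rel(p,yaw,tilt=None):
    s=robot.state(); R=Ro.from_euler('xyz',s['tcp_rot']); T=Ro.from_euler('xyz',[np.pi,0,yaw])
    if tilt is not None: T=tilt*T
    print('rel',R.inv().apply(np.array(p)-s['position']).round(4),(R.inv()*T).as_rotvec().round(4),
      '| pos',s['position'].round(4),'rot',s['tcp_rot'].round(4),'F',s['force'].round(1),'gap',round(s['finger_gap'],4),'t',round(s['t'],2))
E
python3 -c "
from h import *
rel([.427,-.264,.26],-.248)"
```

```text
rel [-0.2543 -0.339   0.0435] [-6.0000e-04  1.3000e-03 -1.0471e+00] | pos [ 0.1701 -0.6011  0.3032] rot [ 3.1415e+00  1.4000e-03 -1.2951e+00] F [ 0.1 -0.2  0.7] gap 0.0854 t 0.1
```

Emit:
{"api": "servo_tool", "payload": {
  "targets": [
    [[-0.254,-0.339,0.0435,0,0,-1.047,0.04],[-0.254,-0.339,0.0435,0,0,-1.047,0.04],[-0.254,-0.339,0.0435,0,0,-1.047,0.04],[-0.254,-0.339,0.0435,0,0,-1.047,0.04],[-0.254,-0.339,0.0435,0,0,-1.047,0.04],[-0.254,-0.339,0.0435,0,0,-1.047,0.04],[-0.254,-0.339,0.0435,0,0,-1.047,0.04],[-0.254,-0.339,0.0435,0,0,-1.047,0.04],[-0.254,-0.339,0.0435,0,0,-1.047,0.04],[-0.254,-0.339,0.0435,0,0,-1.047,0.04],[-0.254,-0.339,0.0435,0,0,-1.047,0.04]]
  ],
  "grip_force": 60
}}

```text
t: 1.48
position: [0.4266, -0.2657, 0.2604]
tcp_rot: [3.141, 0.0, -0.25]
force: [0.1, 0.1, 0.1]
finger_gap: 0.0398
```

Run:
```python
from h import *
rel([.427,-.264,.170],-.248)
c=cam('side'); crop(c,'s1',290,130,450,270,5)
```

```text
rel [-0.     -0.0018  0.0904] [ 0.0003  0.0001 -0.0022] | pos [ 0.4266 -0.2657  0.2604] rot [ 3.1413e+00  1.0000e-04 -2.5020e-01] F [0.1 0.1 0.1] gap 0.0398 t 1.48
```

View pics/s1.png

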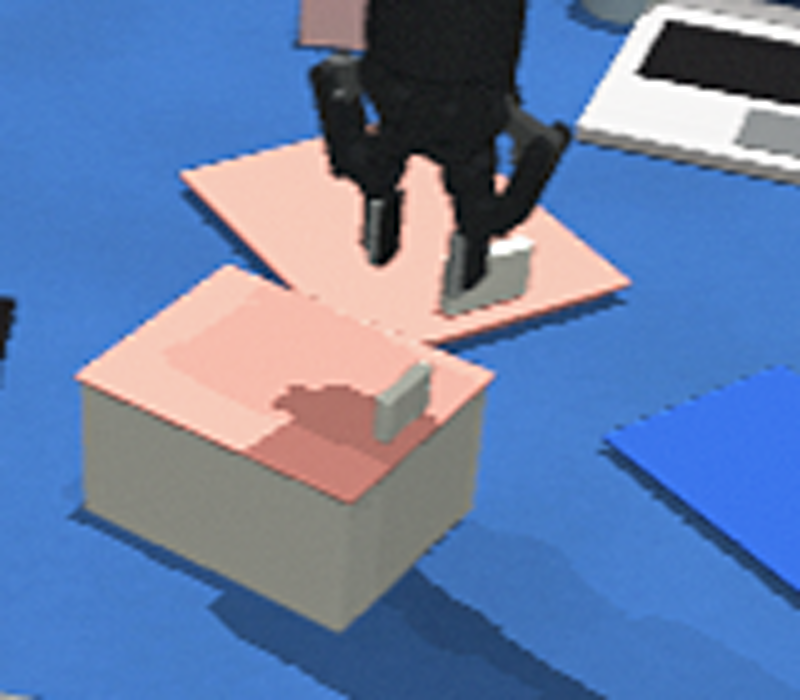

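The side crop shows the fingers (375,230 and 465,265) straddling the tab (403,403) from above. I descend and close.

Emit:
{"api": "servo_tool", "payload": {
  "targets": [
    [[0,-0.001,0.04,0,0,0,0.04],[0,-0.001,0.07,0,0,0,0.04],[0,-0.001,0.085,0,0,0,0.04],[0,-0.001,0.09,0,0,0,0.04],[0,-0.001,0.09,0,0,0,0.04],[0,-0.001,0.09,0,0,0,0.0],[0,-0.001,0.09,0,0,0,0.0],[0,-0.001,0.09,0,0,0,0.0],[0,-0.001,0.09,0,0,0,0.0],[0,-0.001,0.09,0,0,0,0.0]]
  ],
  "grip_force": 80
}}

```text
t: 2.78
position: [0.4287, -0.2641, 0.1716]
tcp_rot: [3.141, -0.003, -0.248]
force: [2.0, -0.6, 7.2]
finger_gap: 0.0085
```

Emit:
{"api": "servo_tool", "payload": {
  "targets": [
    [[0,0,-0.01,0,0,0,0.0],[0,0,-0.02,0,0,0,0.0],[0,0,-0.03,0,0,0,0.0],[0,0,-0.045,0,0,0,0.0],[0,0,-0.06,0,0,0,0.0],[0,0,-0.075,0,0,0,0.0],[0,0,-0.085,0,0,0,0.0],[0,0,-0.085,0,0,0,0.0]]
  ]
}}

```text
t: 3.78
position: [0.4278, -0.2639, 0.2562]
tcp_rot: [3.141, -0.001, -0.248]
force: [-0.4, -0.2, -1.6]
finger_gap: 0.0085
```

Run:
```python
from h import *
rel([.427,-.264,.170],-.248)
c=cam('side'); crop(c,'s2',290,110,450,260,4)
c=cam('top'); crop(c,'t2',330,180,460,310,4)
```

```text
rel [-0.0009  0.0002  0.0862] [ 0.0005 -0.0015 -0.0002] | pos [ 0.4278 -0.2639  0.2562] rot [ 3.1411e+00 -1.5000e-03 -2.4820e-01] F [-0.4 -0.2 -1.6] gap 0.0085 t 3.77
```

View pics/s2.png

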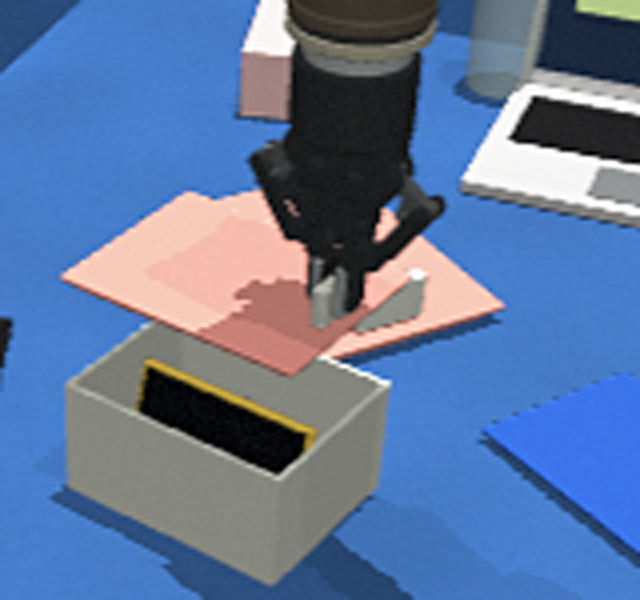

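View pics/t2.png

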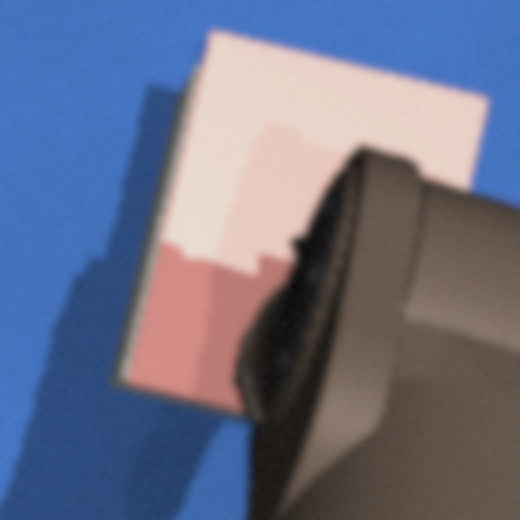

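The lid hangs roughly level, and the yellow phone shows in the tub (s2 at 225,410). I check its tilt by a plane fit and compute the move.

Run:
```python
from h import *
for n in('top','side'):
    c=load(n); P=cloud(c); h=cv2.cvtColor(c['image'],cv2.COLOR_RGB2HSV)
    m=(P[...,2]>.15)&(P[...,2]<.20)&(h[...,2]>110)&((h[...,0]<12)|(h[...,0]>170))&(abs(P[...,0]-.5)<.13)&(abs(P[...,1]+.28)<.13)
    m=cv2.erode(m.astype(np.uint8),np.ones((3,3)))>0
    p=P[m]; A=np.c_[p[:,:2]-[.5,-.283],np.ones(len(p))]; k=np.linalg.lstsq(A,p[:,2],rcond=None)[0]
    print(n,len(p),'slope x,y deg',np.degrees(k[:2]).round(2),'z',k[2].round(4), p[:,:2].max(0),p[:,:2].min(0))
rel([.473,0.0,.24],.155); rel([.473,0.0,.0916],.155)
```

```text
top 2471 slope x,y deg [-0.14  0.05] z 0.1784 [ 0.59872034 -0.19425987] [ 0.41706835 -0.36958868]
side 1475 slope x,y deg [0.07 0.05] z 0.18 [ 0.60191065 -0.19496877] [ 0.40067562 -0.36667104]
rel [-0.0204 -0.2668  0.0152] [-1.000e-04  4.000e-04 -4.031e-01] | pos [ 0.4273 -0.2637  0.2551] rot [ 3.1416e+00  4.0000e-04 -2.4810e-01] F [-0.5 -0.5 -1.8] gap 0.0081 t 3.88
rel [-0.0204 -0.2668  0.1636] [-1.000e-04  4.000e-04 -4.031e-01] | pos [ 0.4273 -0.2637  0.2551] rot [ 3.1416e+00  4.0000e-04 -2.4810e-01] F [-0.5 -0.5 -1.8] gap 0.0081 t 3.88
```

Emit:
{"api": "servo_tool", "payload": {
  "targets": [
    [[-0.001,-0.01,0,0,0,-0.015,0.0],[-0.002,-0.03,0,0,0,-0.045,0.0],[-0.004,-0.055,0,0,0,-0.085,0.0],[-0.006,-0.085,0,0,0,-0.13,0.0],[-0.009,-0.12,0,0,0,-0.18,0.0],[-0.012,-0.155,0,0,0,-0.235,0.0],[-0.014,-0.19,0.005,0,0,-0.29,0.0],[-0.017,-0.22,0.01,0,0,-0.335,0.0],[-0.019,-0.245,0.02,0,0,-0.37,0.0],[-0.02,-0.26,0.035,0,0,-0.393,0.0],[-0.0205,-0.267,0.055,0,0,-0.403,0.0],[-0.0205,-0.267,0.08,0,0,-0.403,0.0],[-0.0205,-0.267,0.105,0,0,-0.403,0.0],[-0.0205,-0.267,0.125,0,0,-0.403,0.0],[-0.0205,-0.267,0.135,0,0,-0.403,0.0],[-0.0205,-0.267,0.14,0,0,-0.403,0.0],[-0.0205,-0.267,0.14,0,0,-0.403,0.0]]
  ]
}}

```text
t: 6.0
position: [0.4732, 0.0002, 0.1155]
tcp_rot: [3.142, -0.0, 0.155]
force: [0.2, -0.5, -2.2]
finger_gap: 0.0088
```

Run:
```python
from h import *
rel([.473,0.0,.0916],.155)
c=cam('side'); crop(c,'s3',190,190,390,340,4)
c=cam('top'); crop(c,'t3',200,160,340,300,4)
P=cloud(c); h=cv2.cvtColor(c['image'],cv2.COLOR_RGB2HSV)
m=(P[...,2]>.02)&(P[...,2]<.08)&(h[...,2]>90)&((h[...,0]<14)|(h[...,0]>170))&(abs(P[...,0]-.55)<.13)&(abs(P[...,1])<.13)
p=P[cv2.erode(m.astype(np.uint8),np.ones((2,2)))>0]
print(len(p),cv2.minAreaRect((p[:,:2]*1000).astype(np.float32)),np.median(p[:,2]))
```

```text
rel [-0.0003  0.0002  0.0239] [ 0.0001 -0.0001  0.0001] | pos [4.732e-01 2.000e-04 1.155e-01] rot [ 3.1415e+00 -1.0000e-04  1.5510e-01] F [ 0.2 -0.5 -2.2] gap 0.0088 t 6.0
2003 ((543.7381591796875, 11.219688415527344), (181.5338897705078, 141.3304443359375), 9.041624069213867) 0.03870770078386407
```

View pics/t3.png

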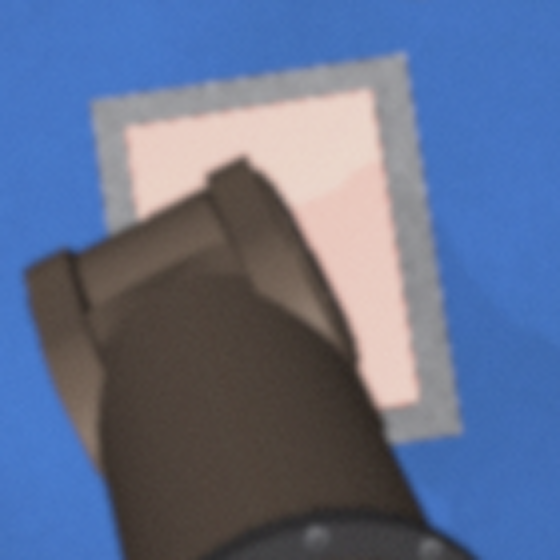

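View pics/s3.png

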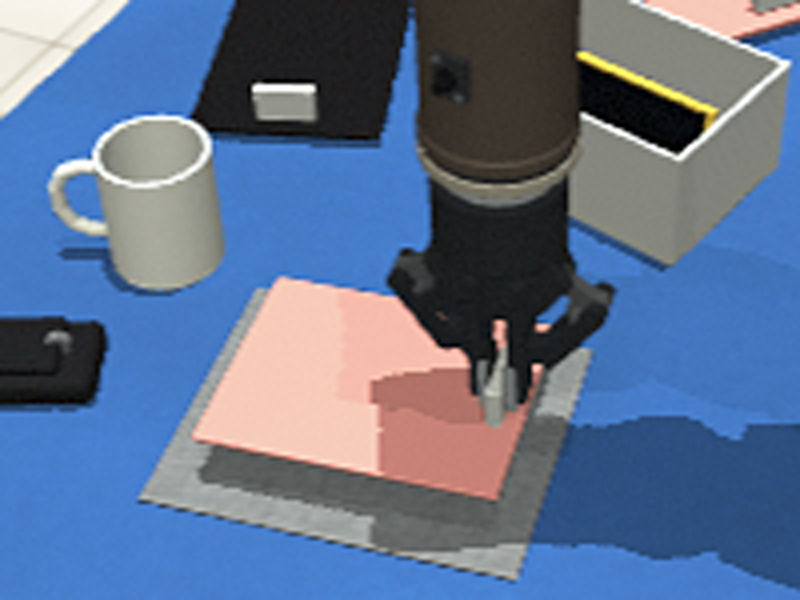

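The lid is above the mat, nested in its outline but about 3–4 mm short in x. I correct that while lowering slowly.

Emit:
{"api": "servo_tool", "payload": {
  "targets": [
    [[0.003,0,0.006,0,0,0,0.0],[0.003,0,0.011,0,0,0,0.0],[0.003,0,0.015,0,0,0,0.0],[0.003,0,0.018,0,0,0,0.0],[0.003,0,0.0205,0,0,0,0.0],[0.003,0,0.0225,0,0,0,0.0],[0.003,0,0.0235,0,0,0,0.0],[0.003,0,0.0235,0,0,0,0.0]]
  ]
}}

```text
t: 7.1
position: [0.4762, 0.0006, 0.0919]
tcp_rot: [3.142, -0.0, 0.155]
force: [0.4, -1.1, -1.8]
finger_gap: 0.0082
```

Force still reads the lid's weight, so there is no contact yet. I go down in sub-millimetre steps.

Emit:
{"api": "servo_tool", "payload": {
  "targets": [
    [[0,0,0.0006,0,0,0,0.0],[0,0,0.0012,0,0,0,0.0],[0,0,0.0018,0,0,0,0.0],[0,0,0.0018,0,0,0,0.0]]
  ]
}}

```text
t: 7.6
position: [0.4762, 0.0006, 0.0915]
tcp_rot: [3.14, -0.001, 0.155]
force: [-6.3, -0.6, 21.7]
finger_gap: 0.0086
```

Contact. I back off 1 mm, release, and then rise.

Emit:
{"api": "servo_tool", "payload": {
  "targets": [
    [[0,0,-0.001,0,0,0,0.0],[0,0,-0.001,0,0,0,0.015],[0,0,-0.001,0,0,0,0.025],[0,0,-0.001,0,0,0,0.035],[0,0,-0.001,0,0,0,0.035],[0,0,-0.01,0,0,0,0.035],[0,0,-0.04,0,0,0,0.035],[0,0,-0.09,0,0,0,0.035],[0,0,-0.145,0,0,0,0.035],[0,0,-0.16,0,0,0,0.035],[0.04,0.06,-0.16,0,0,0,0.035],[0.06,0.12,-0.16,0,0,0,0.035],[0.06,0.16,-0.16,0,0,0,0.035],[0.06,0.16,-0.16,0,0,0,0.035]]
  ]
}}

```text
t: 9.35
position: [0.5598, -0.1534, 0.2489]
tcp_rot: [3.14, 0.002, 0.148]
force: [0.0, 0.2, -0.6]
finger_gap: 0.0351
```

Run:
```python
from h import *
rel([.5,-.28,.27],0)
cs=cam('side'); c=cam('top','top4')
a=cv2.resize(cs['image'][170:260,290:400,::-1],None,fx=4,fy=4,interpolation=cv2.INTER_CUBIC)
b=cv2.resize(c['image'][190:305,345:435,::-1],None,fx=4,fy=3.13*1,interpolation=cv2.INTER_CUBIC)[:360]
cv2.imwrite('pics/c4.png',np.hstack([a,b]))
P=cloud(c); h=cv2.cvtColor(c['image'],cv2.COLOR_RGB2HSV)
v,u=np.mgrid[:480,:640]; box=lambda u0,v0,u1,v1:(u>=u0)&(u<u1)&(v>=v0)&(v<v1)
for cc,n in((c,'top'),):
  p=P[box(215,165,325,290)&(P[...,2]>.01)&(P[...,2]<.02)&((h[...,0]<14)|(h[...,0]>170))]; print(cv2.minAreaRect((p[:,:2]*1000).astype(np.float32)),np.median(p[:,2]),len(p))
```

```text
rel [-0.0778  0.1165 -0.0208] [0.0014 0.0019 0.1479] | pos [ 0.5598 -0.1534  0.2489] rot [3.1404e+00 2.0000e-03 1.4790e-01] F [ 0.   0.2 -0.6] gap 0.0351 t 9.35
((547.6007080078125, 12.905265808105469), (184.6397705078125, 144.21018981933594), 8.928986549377441) 0.01451256516469096 4541
```

View pics/top4.png

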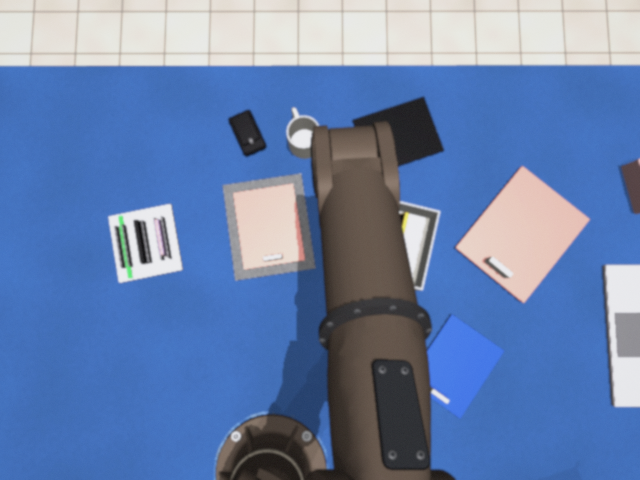

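View pics/c4.png

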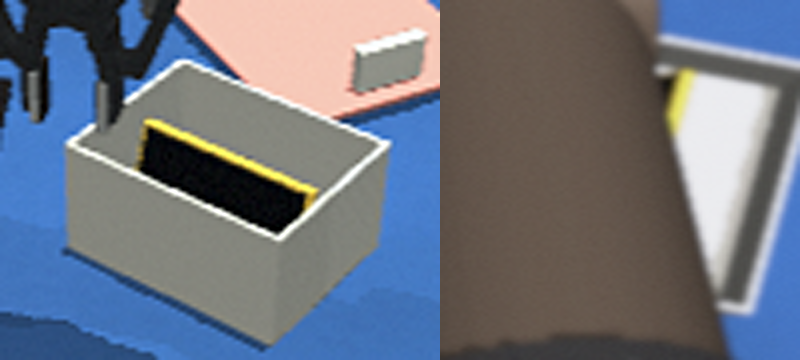

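The lid sits at (0.5476, 0.0129) against the mat centre (0.548, 0.012), with yaw 8.9° on both and plate height 15 mm, so it is placed. The phone's yellow top edge shows in the tub (c4, 147,122 to 315,190). I measure it now.

Run:
```python
from h import *
c=load('side'); P=cloud(c); h=cv2.cvtColor(c['image'],cv2.COLOR_RGB2HSV)
v,u=np.mgrid[:480,:640]
m=(u>315)&(u<380)&(v>190)&(v<230)&(h[...,1]>120)&(h[...,0]>17)&(h[...,0]<35)
p=np.array([onz(c,a,b,.083) for a,b in zip(u[m],v[m])])
q=P[m]; print(len(p),'depth z',np.percentile(q[:,2],[5,50,95]).round(4))
a=np.radians(-14.2); ex=np.array([np.cos(a),np.sin(a)]); ey=np.array([-ex[1],ex[0]]); C=np.array([.5006,-.283])
for n,w in(('plane',p),('depth',q)):
    d=w[:,:2]-C; X=d@ex;Y=d@ey; k=np.polyfit(X,Y,1)
    print(n,'x range',X.min().round(4),X.max().round(4),'y med',np.median(Y).round(4),'y rng',np.percentile(Y,[5,95]).round(4),'slope deg',np.degrees(k[0]).round(2))
# tub rim: bright white top rim
m=(u>300)&(u<395)&(v>175)&(v<245)&(abs(P[...,2]-.091)<.003); w=P[m][:,:2]; print('rim',cv2.minAreaRect((w*1000).astype(np.float32)),len(w))
```

```text
161 depth z [0.0312 0.0814 0.0847]
plane x range -0.0725 0.0719 y med 0.003 y rng [-0.0038  0.0223] slope deg 2.28
depth x range -0.0679 0.0915 y med 0.0023 y rng [-0.0643  0.0075] slope deg -3.87
rim ((504.6266784667969, -284.5528869628906), (144.04794311523438, 181.07546997070312), 75.68115234375) 303
```

Run:
```python
from h import *
a=np.radians(-14.2); t=Ro.from_rotvec(np.radians(16)*np.array([np.cos(a),np.sin(a),0]))
rel([.4912,-.3203,.2238],a+np.pi/2,t)
```

```text
rel [-0.094   0.1596  0.0256] [ 0.1616  0.247  -1.1612] | pos [ 0.5596 -0.1482  0.2495] rot [-3.1406e+00  1.1000e-03  1.5400e-01] F [0.5 1.  0.5] gap 0.0348 t 9.45
```

Emit:
{"api": "servo_tool", "payload": {
  "targets": [
    [[-0.03,0.05,0,0.05,0.08,-0.38,0.04],[-0.06,0.1,0.01,0.1,0.16,-0.77,0.04],[-0.094,0.1596,0.0256,0.1616,0.247,-1.1612,0.04],[-0.094,0.1596,0.0256,0.1616,0.247,-1.1612,0.04],[-0.094,0.1596,0.0256,0.1616,0.247,-1.1612,0.04],[-0.094,0.1596,0.0256,0.1616,0.247,-1.1612,0.04],[-0.094,0.1596,0.0256,0.1616,0.247,-1.1612,0.04],[-0.094,0.1596,0.0256,0.1616,0.247,-1.1612,0.04],[-0.094,0.1596,0.0256,0.1616,0.247,-1.1612,0.04],[-0.094,0.1596,0.0256,0.1616,0.247,-1.1612,0.04]]
  ]
}}

```text
t: 10.7
position: [0.4921, -0.3196, 0.2248]
tcp_rot: [3.14, -0.278, 1.324]
force: [-0.1, 0.7, 0.7]
finger_gap: 0.04
```

Run:
```python
from h import *
a=np.radians(-14.2); t=Ro.from_rotvec(np.radians(16)*np.array([np.cos(a),np.sin(a),0]))
rel([.498,-.2936,.1276],a+np.pi/2,t)
c=cam('side'); crop(c,'s5',290,130,400,250,5)
c=cam('top'); crop(c,'t5',335,180,455,310,4)
```

```text
rel [-0.0011 -0.0007  0.1008] [0.001  0.0013 0.0011] | pos [ 0.4921 -0.3196  0.2248] rot [ 3.1403 -0.2779  1.3241] F [-0.1  0.7  0.7] gap 0.04 t 10.7
```

View pics/s5.png

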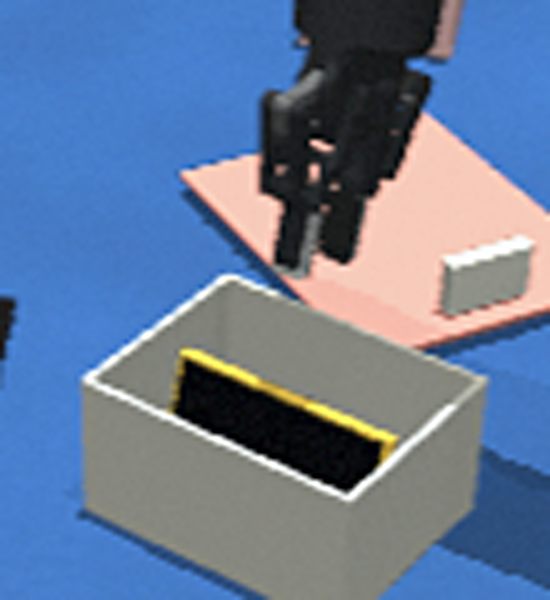

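View pics/t5.png

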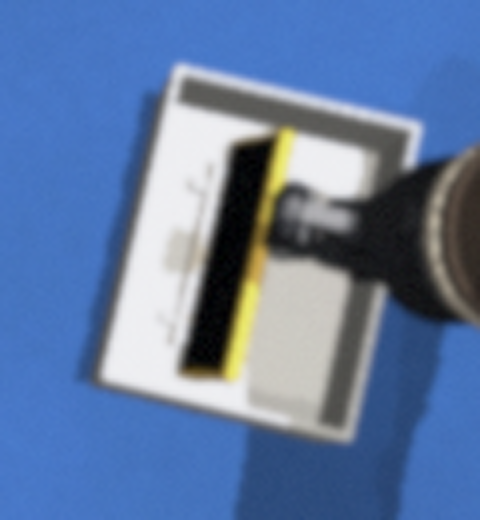

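Both views are clear. In t5 the phone's top edge runs from crop (287,130) to (235,378), i.e. full (406.8,212.5) to (393.8,274.5).

Run:
```python
from h import *
c=load('top'); h=cv2.cvtColor(c['image'],cv2.COLOR_RGB2HSV); v,u=np.mgrid[:480,:640]
m=(u>380)&(u<415)&(v>205)&(v<280)&(h[...,1]>110)&(h[...,2]>150)&(h[...,0]>17)&(h[...,0]<35)
w=np.array([onz(c,a,b,.083)[:2] for a,b in zip(u[m],v[m])])
print(m.sum(),cv2.minAreaRect((w*1000).astype(np.float32)))
for q in[(406.75,212.5),(393.75,274.5)]: print(onz(c,*q,.083).round(4))
# rim inner/outer corners from t5
r=[onz(c,335+a/4,180+b/4,.091)[:2] for a,b in[(177,66),(422,124),(350,440),(98,381)]]; print(np.round(r,4).tolist(),np.mean(r,0))
```

```text
162 ((501.9679870605469, -283.239990234375), (7.596441268920898, 139.52816772460938), 75.9303970336914)
[ 0.5682 -0.3007  0.083 ]
[ 0.4317 -0.2695  0.083 ]
[[0.6026, -0.2396], [0.5702, -0.3734], [0.398, -0.3296], [0.4299, -0.1943]] [ 0.50017394 -0.28421692]
```

Emit:
{"api": "servo_tool", "payload": {
  "targets": [
    [[-0.003,-0.0005,0.03,0,0,0,0.04],[-0.003,-0.0005,0.055,0,0,0,0.04],[-0.003,-0.0005,0.072,0,0,0,0.04],[-0.003,-0.0005,0.085,0,0,0,0.04],[-0.003,-0.0005,0.094,0,0,0,0.04],[-0.003,-0.0005,0.1,0,0,0,0.04],[-0.003,-0.0005,0.1,0,0,0,0.04]]
  ]
}}

```text
t: 11.68
position: [0.4976, -0.2964, 0.1275]
tcp_rot: [3.14, -0.279, 1.324]
force: [0.9, -0.4, 0.4]
finger_gap: 0.0401
```

Run:
```python
from h import *
rel([.498,-.2958,.1276],0)
c=cam('side'); a=cv2.resize(c['image'][140:250,290:400,::-1],None,fx=4,fy=4,interpolation=2)
c=cam('top'); b=cv2.resize(c['image'][190:300,345:435,::-1],None,fx=4,fy=4,interpolation=2)
cv2.imwrite('pics/c6.png',np.hstack([a,b]))
```

```text
rel [0.0007 0.0003 0.0001] [-0.1833 -0.2376  1.3149] | pos [ 0.4976 -0.2964  0.1275] rot [ 3.1402 -0.2787  1.3242] F [ 0.9 -0.4  0.4] gap 0.0401 t 11.68
```

View pics/c6.png

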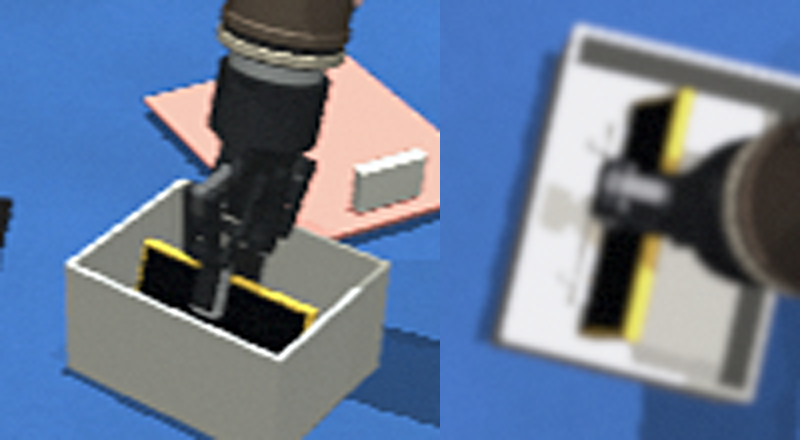

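The fingers straddle the phone near mid-length (side crop 210,300). I close and lift along the phone's plane.

Emit:
{"api": "servo_tool", "payload": {
  "targets": [
    [[0,0,0,0,0,0,0.02],[0,0,0,0,0,0,0.0],[0,0,0,0,0,0,0.0],[0,0,0,0,0,0,0.0],[0,0,0,0,0,0,0.0],[0,0,-0.004,0,0,0,0.0],[0,0,-0.008,0,0,0,0.0]]
  ],
  "grip_force": 60
}}

```text
t: 12.65
position: [0.4967, -0.2984, 0.1352]
tcp_rot: [3.141, -0.279, 1.324]
force: [0.2, 0.6, -1.2]
finger_gap: 0.0078
```

Emit:
{"api": "servo_tool", "payload": {
  "targets": [
    [[0,0,-0.01,0,0,0,0.0],[0,0,-0.025,0,0,0,0.0],[0,0,-0.045,0,0,0,0.0],[0,0,-0.065,0,0,0,0.0],[0,0,-0.085,0,0,0,0.0],[0,0,-0.105,0,0,0,0.0],[0,0,-0.12,0,0,0,0.0],[0,0,-0.13,0,0,0,0.0],[0,0,-0.13,0,0,0,0.0]]
  ]
}}

```text
t: 13.78
position: [0.4882, -0.3335, 0.2608]
tcp_rot: [3.139, -0.278, 1.324]
force: [0.5, 0.0, -1.6]
finger_gap: 0.0082
```

Run:
```python
from h import *
rel([.46,-.15,.27],np.radians(75.8))
rel([.5013,.3455,.25],np.radians(101))
c=cam('side','side7'); crop(c,'s7',280,60,420,240,4)
```

```text
rel [ 0.167  -0.0722  0.0379] [ 0.0022 -0.2783  0.0009] | pos [ 0.4882 -0.3335  0.2608] rot [ 3.1392 -0.2783  1.3242] F [ 0.5  0.  -1.6] gap 0.0082 t 13.78
rel [ 0.6332 -0.1535  0.1917] [ 0.0634 -0.2733 -0.4361] | pos [ 0.4882 -0.3335  0.2608] rot [ 3.1392 -0.2783  1.3242] F [ 0.5  0.  -1.6] gap 0.0082 t 13.78
```

View pics/s7.png

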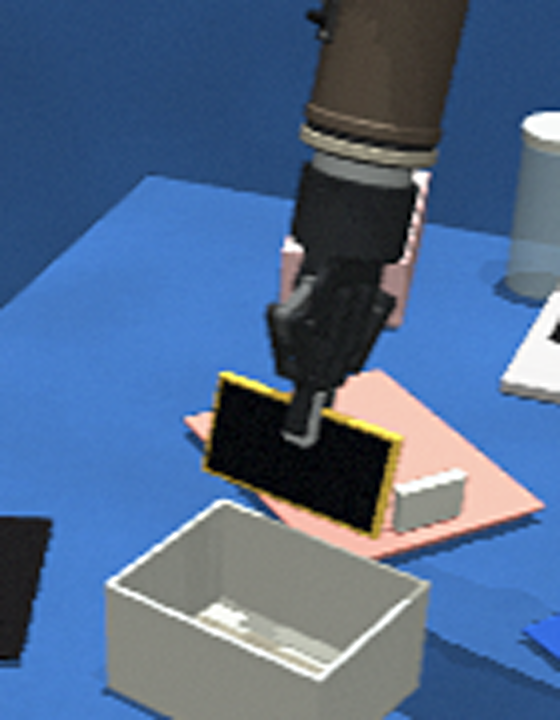

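The phone is held cleanly near its mid-length, above the empty tub. I bring it upright while moving away.

Emit:
{"api": "servo_tool", "payload": {
  "targets": [
    [[0.01,-0.004,0.002,0,-0.02,0,0.0],[0.03,-0.013,0.006,0,-0.05,0,0.0],[0.055,-0.024,0.012,0,-0.09,0,0.0],[0.085,-0.037,0.019,0,-0.14,0,0.0],[0.115,-0.05,0.026,0,-0.19,0,0.0],[0.14,-0.06,0.032,0.001,-0.235,0,0.0],[0.158,-0.068,0.036,0.002,-0.265,0.001,0.0],[0.167,-0.072,0.038,0.002,-0.278,0.001,0.0],[0.167,-0.072,0.038,0.002,-0.278,0.001,0.0]]
  ]
}}

```text
t: 14.95
position: [0.4599, -0.1489, 0.2695]
tcp_rot: [-3.141, -0.0, 1.325]
force: [0.1, -0.9, -1.2]
finger_gap: 0.008
```

Run:
```python
from h import *
rel([.5013,.3455,.23],np.radians(101))
```

```text
rel [ 0.4896 -0.08    0.0398] [-0.0006 -0.0006 -0.4376] | pos [ 0.4599 -0.1489  0.2695] rot [-3.1409e+00 -5.0000e-04  1.3252e+00] F [ 0.1 -0.9 -1.2] gap 0.008 t 14.95
```

Emit:
{"api": "servo_tool", "payload": {
  "targets": [
    [[0.01,-0.002,0,0,0,-0.01,0.0],[0.03,-0.005,0,0,0,-0.03,0.0],[0.06,-0.01,0,0,0,-0.055,0.0],[0.095,-0.015,0,0,0,-0.085,0.0],[0.135,-0.022,0,0,0,-0.12,0.0],[0.175,-0.029,0,0,0,-0.155,0.0],[0.215,-0.035,0,0,0,-0.19,0.0],[0.255,-0.042,0,0,0,-0.225,0.0],[0.295,-0.048,0,0,0,-0.26,0.0],[0.335,-0.055,0.005,0,0,-0.295,0.0],[0.375,-0.061,0.01,0,0,-0.33,0.0],[0.41,-0.067,0.018,0,0,-0.36,0.0],[0.445,-0.073,0.026,0,0,-0.39,0.0],[0.47,-0.077,0.034,0,0,-0.42,0.0],[0.484,-0.079,0.039,0,0,-0.434,0.0],[0.4895,-0.08,0.04,0,0,-0.4376,0.0],[0.4895,-0.08,0.04,0,0,-0.4376,0.0]]
  ]
}}

```text
t: 17.08
position: [0.5025, 0.3441, 0.23]
tcp_rot: [-3.141, -0.001, 1.76]
force: [-0.2, 0.7, -0.8]
finger_gap: 0.0077
```

Run:
```python
from h import *
rel([.5013,.3455,.165],np.radians(101))
c=cam('side','side8'); crop(c,'s8',150,260,310,450,4)
c=cam('top'); crop(c,'t8',60,180,220,320,5)
```

```text
rel [ 0.0015 -0.0009  0.065 ] [-0.0004 -0.0007 -0.0025] | pos [0.5025 0.3441 0.23  ] rot [-3.1412e+00 -7.0000e-04  1.7603e+00] F [-0.2  0.7 -0.8] gap 0.0077 t 17.07
```

View pics/s8.png

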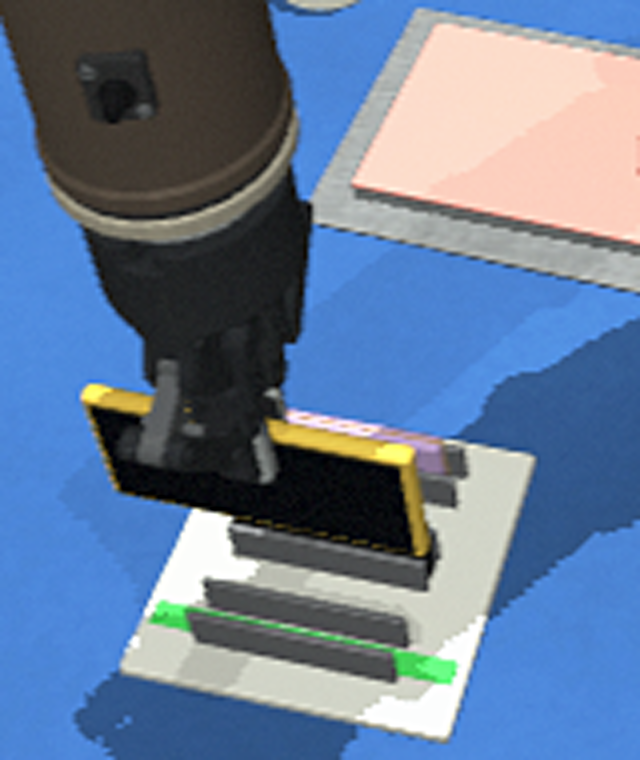

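View pics/t8.png

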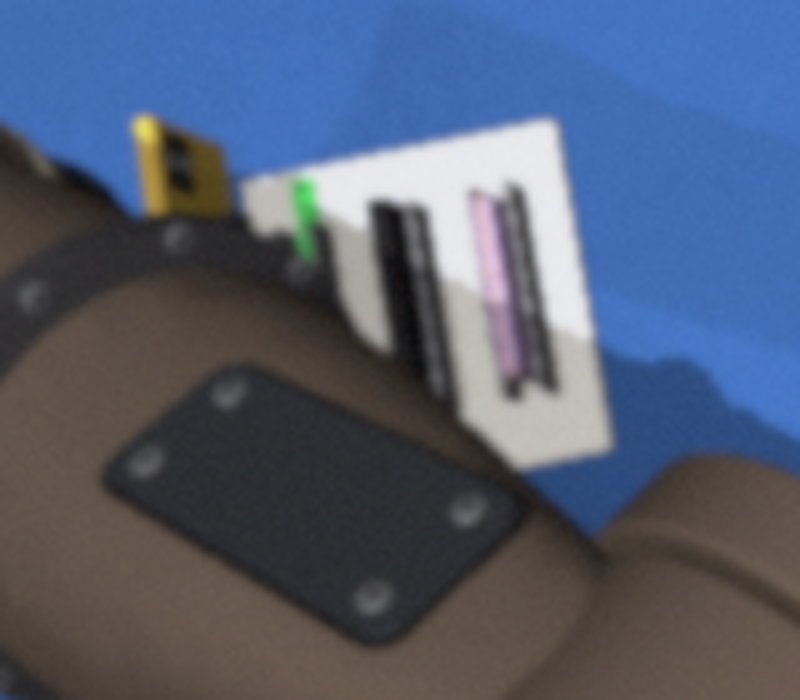

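The phone hangs upright above the rack; the free slot with the green strip is fully visible in the side view (s8, 150,610 to 455,672). I measure phone and slot in this same camera.

Run:
```python
from h import *
c=load('side'); P=cloud(c); h=cv2.cvtColor(c['image'],cv2.COLOR_RGB2HSV); v,u=np.mgrid[:480,:640]
yel=(u>160)&(u<262)&(v>345)&(v<402)&(h[...,1]>120)&(h[...,0]>15)&(h[...,0]<35)
a=np.radians(11); ex=np.array([np.cos(a),np.sin(a)]); ey=np.array([-ex[1],ex[0]]); D=np.array([.5013,.3455])
def loc(w): d=w[:,:2]-D; return np.c_[d@ex,d@ey,w[:,2]]
q=loc(P[yel]); print('yellow',len(q),'x',np.percentile(q[:,0],[0,3,50,97,100]).round(4),'z',np.percentile(q[:,2],[2,98]).round(4))
# screen plane
scr=(u>178)&(u<256)&(v>358)&(v<398)&(h[...,2]<40)
s=loc(P[scr]); s=s[(abs(s[:,1]-np.median(s[:,1]))<.004)&(s[:,2]<.15)]
k=np.linalg.lstsq(np.c_[s[:,0],s[:,2]-.11,np.ones(len(s))],s[:,1],rcond=None)[0]
print('screen',len(s),'slope x deg',np.degrees(k[0]).round(2),'slope z deg',np.degrees(k[1]).round(2),'y at bottom',k[2].round(4))
# green
g=(u>170)&(u<280)&(v>400)&(v<440)&(h[...,1]>120)&(abs(h[...,0].astype(int)-60)<15)
w=loc(np.array([onz(c,x,y,.008) for x,y in zip(u[g],v[g])])); 
e1=w[w[:,0]<-.055]; e2=w[w[:,0]>.055]
print('green x',w[:,0].min().round(4),w[:,0].max().round(4),'ends y',[ (e[:,1].min().round(4),e[:,1].max().round(4)) for e in(e1,e2)])
for n,pp in {'botL':(179.5,382.5),'botR':(256.25,398.75),}.items(): print(n,loc(onz(c,*pp,.1114)[None]).round(4))
# wall tops of slot
for n,pp in {'farL':(150+208/4,260+580/4),'farR':(150+408/4,260+618/4),'nearL':(150+190/4,260+612/4),'nearR':(150+396/4,260+655/4)}.items(): print(n,loc(onz(c,*pp,.032)[None]).round(4))
```

```text
yellow 485 x [-0.2618 -0.068  -0.0323  0.0708  0.0737] z [0.0339 0.1852]
screen 681 slope x deg -0.11 slope z deg 0.63 y at bottom 0.0023
green x -0.071 0.0776 ends y [(np.float64(-0.0069), np.float64(0.004)), (np.float64(-0.0053), np.float64(0.0054))]
botL [[7.270e-02 1.000e-04 1.114e-01]]
botR [[-0.0687  0.0008  0.1114]]
farL [[ 0.0487 -0.008   0.032 ]]
farR [[-0.049  -0.0102  0.032 ]]
nearL [[0.0502 0.0086 0.032 ]]
nearR [[-0.0496  0.0078  0.032 ]]
```

Phone and slot agree to about 2 mm and 0.5°. I lower to just above the walls with a +1.5 mm lateral correction, and look again.

Emit:
{"api": "servo_tool", "payload": {
  "targets": [
    [[0.0015,0,0.01,0,0,-0.007,0.0],[0.0015,0,0.025,0,0,-0.007,0.0],[0.0015,0,0.042,0,0,-0.007,0.0],[0.0015,0,0.056,0,0,-0.007,0.0],[0.0015,0,0.066,0,0,-0.007,0.0],[0.0015,0,0.071,0,0,-0.007,0.0],[0.0015,0,0.071,0,0,-0.007,0.0]]
  ]
}}

```text
t: 18.05
position: [0.5021, 0.346, 0.1587]
tcp_rot: [-3.141, -0.001, 1.768]
force: [-0.1, 0.6, -1.3]
finger_gap: 0.0081
```

Run:
```python
from h import *
rel([.5013,.3455,.1266],np.radians(101))
c=cam('side'); crop(c,'s9',170,340,300,440,6)
```

```text
rel [-0.0004 -0.0008  0.0321] [-0.0005 -0.0009  0.0051] | pos [0.5021 0.346  0.1587] rot [-3.1411e+00 -9.0000e-04  1.7679e+00] F [-0.1  0.6 -1.3] gap 0.0081 t 18.05
```

View pics/s9.png

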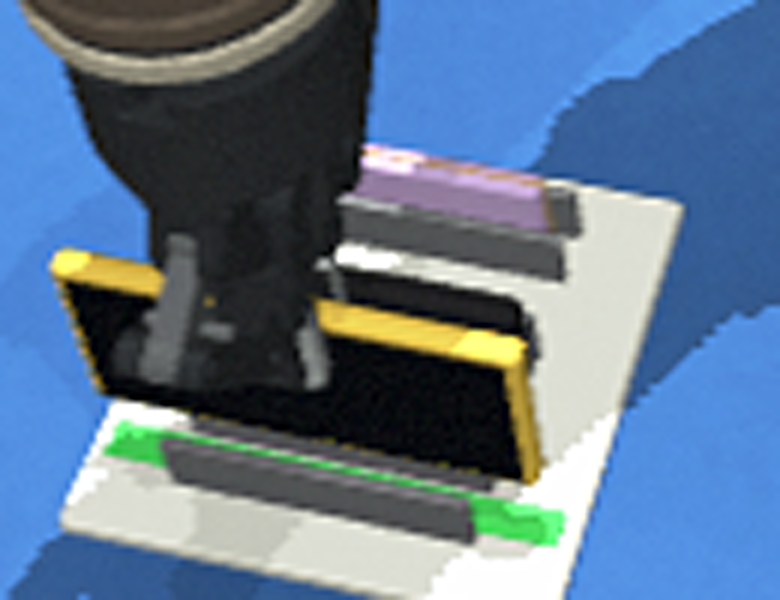

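Run:
```python
from h import *
c=load('side'); a=np.radians(11.3); ex=np.array([np.cos(a),np.sin(a)]); ey=np.array([-ex[1],ex[0]]); D=np.array([.5013,.3455])
f=lambda x,y,z:[round(float((onz(c,170+x/6,340+y/6,z)[:2]-D)@e)*1000,1) for e in(ex,ey)]
print('phone bottom screen-side',f(102,393,.040),f(527,486,.040))
print('phone top screen-side',f(60,275,.112),f(515,362,.112),'back',f(70,248,.112),f(527,338,.112))
print('green',f(118,422,.008),f(105,454,.008),f(565,513,.008),f(556,545,.008))
print('near wall top front edge',f(167,442,.032),f(472,503,.032),'back edge', f(172,434,.032), f(477,493,.032))
print('far wall top back',f(198,418,.032))
h=cv2.cvtColor(c['image'],cv2.COLOR_RGB2HSV); v,u=np.mgrid[:480,:640]; P=cloud(c)
s=P[(u>188)&(u<252)&(v>385)&(v<418)&(h[...,2]<40)]; d=s[:,:2]-D; s=np.c_[d@ex,d@ey,s[:,2]]; s=s[(abs(s[:,1]-np.median(s[:,1]))<.004)&(s[:,2]<.09)&(s[:,2]>.04)]
k=np.linalg.lstsq(np.c_[s[:,0],s[:,2]-.04,np.ones(len(s))],s[:,1],rcond=None)[0]; print(len(s),np.degrees(k[:2]).round(2),k[2].round(4))
w=P[(u>200)&(u<245)&(v>414)&(v<426)]; d=w[:,:2]-D; w=np.c_[d@ex,d@ey,w[:,2]]; w=w[(w[:,2]>.029)&(w[:,2]<.035)]; print('walltop y',np.sort(w[:,1]*1000).round(1)[::6])
```

```text
phone bottom screen-side [72.2, 2.5] [-65.6, 3.6]
phone top screen-side [68.7, 5.9] [-69.2, 4.4] back [69.8, -2.9] [-70.1, -3.4]
green [76.9, -4.9] [76.2, 5.9] [-71.6, -6.1] [-72.1, 4.3]
near wall top front edge [49.1, 9.5] [-49.0, 8.3] back edge [48.7, 6.7] [-49.4, 5.0]
far wall top back [43.0, 0.1]
527 [0.04 0.36] 0.0043
walltop y [ 5.8  6.7  7.1  7.2  7.5  7.8  8.3  8.7  9.   9.3  9.5  9.7  9.8  9.8
 10.1 10.3 10.5 10.8 11.1]
```

Phone centre and slot centre agree within about 0.5 mm across, and lengthwise within 2 mm. I insert slowly.

Emit:
{"api": "servo_tool", "payload": {
  "targets": [
    [[0,0,0.004,0,0,0,0.0],[0,0,0.008,0,0,0,0.0],[0,0,0.012,0,0,0,0.0],[0,0,0.016,0,0,0,0.0],[0,0,0.02,0,0,0,0.0],[0,0,0.024,0,0,0,0.0],[0,0,0.027,0,0,0,0.0],[0,0,0.029,0,0,0,0.0],[0,0,0.029,0,0,0,0.0]]
  ]
}}

```text
t: 19.23
position: [0.5021, 0.3459, 0.1298]
tcp_rot: [-3.141, -0.001, 1.768]
force: [0.3, 0.1, -1.2]
finger_gap: 0.008
```

Run:
```python
from h import *
rel([.5013,.3455,.1266],np.radians(101))
c=cam('side'); crop(c,'s10',170,340,300,440,6)
```

```text
rel [-0.0003 -0.0008  0.0032] [-0.0005 -0.0008  0.005 ] | pos [0.5021 0.3459 0.1298] rot [-3.1411e+00 -8.0000e-04  1.7677e+00] F [ 0.3  0.1 -1.2] gap 0.008 t 19.23
```

View pics/s10.png

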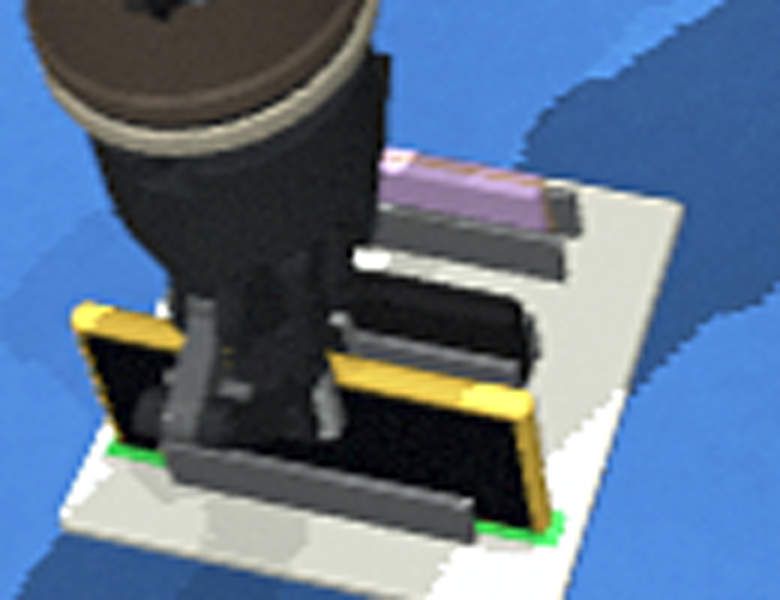

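The phone is in the slot, centred on the strip (green shows at 108 on the left and 563 on the right). I lower to contact in half-millimetre steps.

Emit:
{"api": "servo_tool", "payload": {
  "targets": [
    [[0,0,0.0007,0,0,0,0.0],[0,0,0.0014,0,0,0,0.0],[0,0,0.002,0,0,0,0.0],[0,0,0.0025,0,0,0,0.0]]
  ]
}}

```text
t: 19.77
position: [0.5021, 0.3459, 0.1274]
tcp_rot: [-3.141, -0.001, 1.768]
force: [0.3, -0.1, -1.2]
finger_gap: 0.008
```

Emit:
{"api": "servo_tool", "payload": {
  "targets": [
    [[0,0,0.0005,0,0,0,0.0],[0,0,0.001,0,0,0,0.0],[0,0,0.0015,0,0,0,0.0]]
  ]
}}

```text
t: 20.15
position: [0.5019, 0.3461, 0.1269]
tcp_rot: [3.141, -0.001, 1.768]
force: [-3.8, -3.9, 13.5]
finger_gap: 0.0081
```

Contact at 13 N. I relax 0.7 mm, open the fingers and withdraw.

Emit:
{"api": "servo_tool", "payload": {
  "targets": [
    [[0,0,-0.0007,0,0,0,0.0],[0,0,-0.0007,0,0,0,0.012],[0,0,-0.0007,0,0,0,0.02],[0,0,-0.0007,0,0,0,0.028],[0,0,-0.0007,0,0,0,0.028],[0,0,-0.008,0,0,0,0.028],[0,0,-0.025,0,0,0,0.028],[0,0,-0.06,0,0,0,0.028],[0,0,-0.11,0,0,0,0.028],[0,0,-0.15,0,0,0,0.028],[-0.06,0,-0.15,0,0,0,0.028],[-0.12,0,-0.15,0,0,0,0.028],[-0.18,0,-0.15,0,0,0,0.028],[-0.22,0,-0.15,0,0,0,0.028],[-0.22,0,-0.15,0,0,0,0.028],[-0.22,0,-0.15,0,0,0,0.028]]
  ]
}}

```text
t: 22.15
position: [0.5451, 0.1308, 0.2768]
tcp_rot: [3.141, -0.002, 1.768]
force: [0.1, 0.6, 0.2]
finger_gap: 0.0284
```

Run:
```python
from h import *
rel([.5013,.3455,.1266],np.radians(101))
c=cam('side','side11'); cs=c; t=cam('top')
a=cv2.resize(c['image'][350:450,170:300,::-1],(520,400),interpolation=2); b=cv2.resize(t['image'][195:295,95:195,::-1],None,fx=4,fy=4,interpolation=2)
cv2.imwrite('pics/c11.png',cv2.resize(np.hstack([a,b]),(800,348)))
P=cloud(t); h=cv2.cvtColor(t['image'],cv2.COLOR_RGB2HSV); v,u=np.mgrid[:480,:640]
m=(u<200)&(v>190)&(v<300)&(P[...,2]>.07)&(h[...,1]>110)&(h[...,0]>15)&(h[...,0]<35)
print('phone top',m.sum(),cv2.minAreaRect((P[m][:,:2]*1000).astype(np.float32)),np.median(P[m][:,2]))
```

```text
rel [ 0.2188 -0.001   0.1505] [ 0.0009 -0.0015  0.0053] | pos [0.5451 0.1308 0.2768] rot [ 3.1407e+00 -1.5000e-03  1.7680e+00] F [0.1 0.6 0.2] gap 0.0284 t 22.15
phone top 204 ((420.9187927246094, 137.154296875), (485.8594665527344, 94.63760375976562), 72.43729400634766) 0.07851261813420365
```

View pics/c11.png

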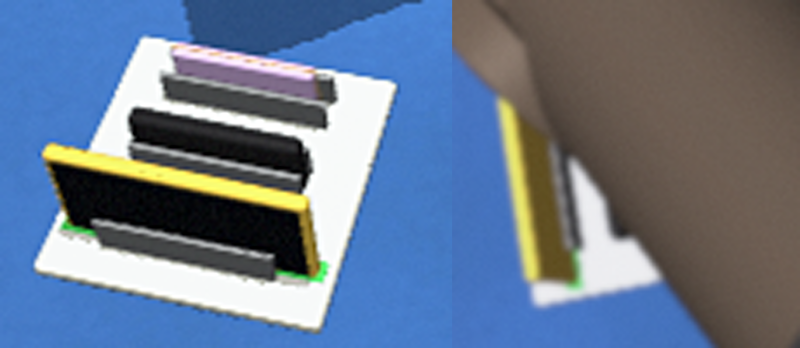

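View pics/side11.png

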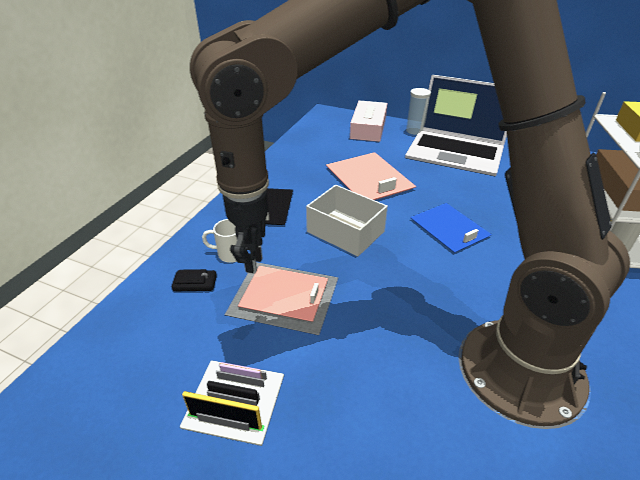

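The phone stands in the green slot with even strip ends (62–68 on the left, 320–327 on the right). The lid is flat on the mat and the others are untouched. One last check of lean and centring, then I hand in.

Run:
```python
from h import *
c=cam('side'); P=cloud(c); h=cv2.cvtColor(c['image'],cv2.COLOR_RGB2HSV); v,u=np.mgrid[:480,:640]
a=np.radians(11.3); ex=np.array([np.cos(a),np.sin(a)]); ey=np.array([-ex[1],ex[0]]); D=np.array([.5013,.3455])
def loc(w): d=w[:,:2]-D; return np.c_[d@ex,d@ey,w[:,2]]
B=(u>175)&(u<270)&(v>385)&(v<435)
s=loc(P[B&(h[...,2]<40)]); s=s[(abs(s[:,1]-.0045)<.006)&(s[:,2]>.036)&(s[:,2]<.075)]
k=np.linalg.lstsq(np.c_[s[:,0],s[:,2]-.044,np.ones(len(s))],s[:,1],rcond=None)[0]
y=loc(P[B&(h[...,1]>120)&(h[...,0]>15)&(h[...,0]<35)]); y=y[(abs(y[:,1])<.012)]
print(len(s),'yaw/lean deg',np.degrees(k[:2]).round(2),'centre y',(k[2]-.0045).round(4),'x',np.percentile(y[:,0],[1,99]).round(4),'top z',np.percentile(y[:,2],98).round(4))
if abs(np.degrees(k[1]))<4: print(robot.job_done())
```

```text
723 yaw/lean deg [-0.06  0.21] centre y -0.0001 x [-0.068   0.0711] top z 0.0818
the job is handed in; nothing more can be done
None
```

I put the lid on the mat and stood the phone in the charging rack, then handed the job in at about 22 s of the 61 s allowed.

- **Lid:** I pinched the smaller pink lid by its tab, lifted it level off the tub and set it on the mat, tab up. It lies flat, about 1 mm from the mat's centre and aligned with it in yaw (8.9°). It met the mat with about 22 N before I let go.
- **Phone:** I lifted it out along its lean, turned it upright and lowered it into the slot with the green strip. It met the floor with about 13 N before I let go. It leans 0.2°, is off-centre across the slot by under 1 mm, and is off-centre along the slot by 1–2 mm. Its top is at 82 mm, where about 80 mm is expected.
- **Other objects:** In the last side view, the power bank, compact, mouse and cup look where they were, and the gripper is clear of everything.
- **Checks that failed or disagreed:** A top-view fit of the phone's top edge failed because the arm covered the rack, so I used the side camera. The two cameras disagreed by about 2–3 mm on the slot's lengthwise centre. The green strip shows evenly at both ends of the phone.

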